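# Hold the recessed reset button of a micromanipulator controller

### The job

The micromanipulator's controller has locked up and must be reset. Take the stylus out of its stand and reach its tip down through the round holes in the controller's top panel to feel for the reset button: below one hole is a spring button that gives, below the other a dead stop that looks the same and does not. Press the spring button all the way down with the stylus and finish while still holding it down, stylus upright and gripped; leave the jar, the slide box and the small pot where they are.

Things in the scene. Friction and masses are not known exactly. Their poses are not given: they have to be found in the camera images.
- stylus_grip (a point): centre of the stylus's handle. The stylus stands upright in its stand: a square black handle 18 x 18 mm and 62 mm long, below it a round collar 24 mm across and 4 mm thick, below that a straight round steel shank 6 mm across with a rounded tip. About 40 to 85 g. The point lies on the axis 90 mm above the tip, 31 mm below the handle's top; z points from tip to handle, x and y are square to the handle's faces
- stylus_tip (a point): the very tip of the stylus's shank, 55 mm below the underside of the collar; same axes as stylus_grip. In the stand the tip is 10 mm above the table
- stand: aluminium block 60 x 60 mm, 65 mm high, fixed to the bench, with one vertical hole 9 mm across right through its centre; the stylus's shank hangs in it and its collar rests on the top. Origin: centre of the underside. The stylus is drawn straight up by at least 55 mm to come free
- controller: grey box with a white top panel, 140 mm (its x) x 200 mm (its y) x 85 mm high, fixed to the bench, level. Origin: centre of the underside
- hole_left (a point): centre of the mouth of one of the two round holes in the top panel, at the panel's upper face; 15 mm across, panel 5 mm thick, hollow below. On the controller's +y side, 45 mm from its centre. 22 mm below the panel's upper face is a black round cap 16 mm across: either the spring button or the dead stop
- hole_right (a point): the same for the other hole, on the controller's -y side
- reset_button (a joint): how far the spring button is pressed down (m): 0 at rest, 0.008 fully down. It takes about 1.4 N to start it moving and 5 N to bottom it, then it is a hard stop (30 mm below the panel's upper face). It is below either hole_left or hole_right, which differs from start to start; the cap below the other hole does not move at all
- jar: bystander, loose: amber jar 50 mm across and 60 mm high; origin at the centre of its underside
- slide_box: bystander, loose: grey flat box 50 x 85 x 30 mm high; origin at the centre of its underside
- pot: bystander, loose: small white pot 40 mm across and 50 mm high; origin at the centre of its underside
Things that resemble listed ones, but are neither listed nor needed, are in the scene too. What is shaped like the part that bears stylus_grip but green or pink is not meant.

How it is judged (in metres and radians):
On the way:
1. the stylus is drawn out of its stand, in the gripper (z of stylus_tip in the frame of stand above 0.066 m and contact force between the fingers and stylus above 2 N), for 0.1 s.
At the end, for the whole second after the job is handed in: the spring button is held at least 6.5 mm down (of 8 mm) by the stylus itself, with more than 2 N between them, while the gripper still grips the stylus (more than 2 N) and the stylus is within 0.25 rad of upright; all of it kept through the last second (value of joint reset_button above 0.0065 m and contact force between stylus and reset_button above 2 N and contact force between the fingers and stylus above 2 N and angle between stylus_tip's own z axis and vertical below 0.25 rad); the arm keeps its last pose, push and grip.
It fails at once if the jar, the slide box or the pot is moved by more than 20 mm (distance of any of jar, slide_box, pot from where it was at the start of the episode above 0.02 m).
It also fails if it takes over 42 s, if anything falls off the work surface, if the arm or the gripper's body presses on something with over 40 N, if the wrist force passes 120 N, or if a joint passes its speed limit or range.

### The arm

A 6-joint arm with a two-finger parallel gripper is mounted at the origin on the work surface. World frame = base frame: x ahead of the robot, y to its left, z up, the work surface at z = 0. Lengths are in m, angles in degrees, forces in N, time in s.
With the tool pointing down it reaches from about 0.4 to 0.825 m from the base axis. Payload 7 kg.
Tool frame: the origin (TCP) lies at the very end of the fingers, on their centre line; the grasp point (between the pads) lies behind it (r.grasp_offset is the z of the grasp point in the tool frame, in m); z points along the fingers, y is the direction in which the jaws open and shut (so a half turn about z gives the same grasp; the last joint's range is limited). The gripper opens to 88 mm and grips with 3 to 60 N. Pads are 19 mm wide; open, the fingers measure 130 mm over their backs; the gripper's body (78 mm by 193 mm) begins 47 mm behind the grasp point.
Start: joints at [85.949, 20.546, 0.682, 0, -70.136, -16.507], TCP at [0.237, 0.632, 0.194] pointing down, gripper open.
Joint ranges: [-176.03, 176.03], [-82.01, 121.73], [-58.28, 71.71], [-173.87, 95.51], [-174.79, -0.11], [-173.66, 173.66]. Speed limits (degrees/s): [136.94, 136.94, 172.46, 180, 180, 180].

### API

Orientations are given as [roll, pitch, yaw] about the fixed x, y, z axes, in that order (R = Rz(yaw) Ry(pitch) Rx(roll)).
In Python, from plant import r gives the robot as it stands. The module is installed in compiled form; this text tells all that it offers.
- The arm moves only by the tool servo_tool, never from a script. Its argument "targets" is a list of rows, each an object of numbers: "dx", "dy", "dz": the shift along the world's x, y, z in cm; "spin": the turn about the world's z in rad; "grip": the opening in per cent of the stroke, from 0 (shut) to 100 (fully open). A call has exactly 10 rows; each row is the pose to reach, as a shift and turn from the pose commanded when the call began; what a row does not reach only later rows make up. A row lasts 1/12 s, in which the tool goes at most 41.7 mm and 7.16 degrees, less where a joint would pass 70% of its speed; a pose out of reach is approached as far as the arm can. A call with a gripper value outside its range is refused whole. The fingers move at their own pace and stop on an object; "squeeze" is the grip in N (left out, the last holds). Time passes only in rows, so rows that repeat a pose let the fingers close, or fill a call up. It gives the time, the measured TCP pose, the force and the opening at its end, in the units of the state.
- r.get_state(): the state, without advancing time (a new reading comes with each control period).
- r.capture(name): name is "scene" or "top" or "wrist"; returns the picture (480x640x3 uint8, blue, green, red); there is no depth.
- r.get_calibration(name): a dict with "K" (3x3 intrinsics, pixels), "extrinsics" (4x4, takes a point from camera to world coordinates). Camera axes: x right, y down, z forward; pixel columns grow to the right and rows downward; lengths in m; the calibration is good to about 2 mm. A picture is of the moment at which its call begins: read the wrist's pose just before it. get_calibration takes no time and is no camera call; for the wrist camera it gives the pose at the moment of the call.
- r.close_job(): hands the job in, once; it reports no verdict.
Trained networks look in the newest picture that a camera, given by its name, has taken for a name from the list of things; names that differ only in an ending like _2 or _b are one class to them, and where a whole thing is asked for, a point or a joint stands for the part that bears it (a point fixed in the world has none). Each returns a list of dicts, best first, with "p" (0 to 1); they miss things now and then, are a little off and sometimes report something else, mostly with a low value. They report only what shows in the picture. A call takes as long as a camera call. They do not tell look-alikes from the thing itself.
- r.cut_out(name, camera): "mask" (480x640 bool, what is visible of it) and "extent" ([left, top, right, bottom] in pixels, round what is visible of it).
The state is a dict: "time_s": time; "joints": joint angles; "qd": joint speeds; "joint_torque": joint torques, N m; "tcp_pos": TCP position; "eef_rot": TCP orientation; "contact_force": force on the tool from outside, world axes, zero at the start; "moment": the same for the moment, N m; "gripper_width": finger opening in m.
Only numpy, scipy, OpenCV 4.12 (cv2) and the standard library are available. Lean on these libraries where they do the work, as an engineer would, in place of code of your own. Each camera call takes 0.05 s, during which the arm holds its last target. There are 200 camera calls.

## Working session

There is one attempt and no reset: what is moved stays moved. The work goes in short steps, Python scripts to look and compute and a tool call to move; the robot and the scene stay as the last step left them, time stands still between calls to the robot, and variables do not carry over. Pictures are saved under pics/ and viewed, about 8 in all and at most 12, crops included, and the job is handed in when it is done.

Besides the shell and the picture viewer there is one more tool, called after ">>>" as name([rows], argument=value, ...), one row to a line, values as JSON. servo_tool: Moves the arm, as the interface text tells. Its arguments: {"type":"object","properties":{"targets":{"type":"array"},"squeeze":{"type":"number"}},"required":["targets"]}

```bash
mkdir -p pics
cat > h.py <<'E'
import numpy as np, cv2
from plant import r
def ray(cam_cal,u,v,z):
    K=np.array(cam_cal["K"]);T=np.array(cam_cal["extrinsics"])
    d=T[:3,:3]@np.linalg.solve(K,[u,v,1.]);o=T[:3,3]
    return o+d*(z-o[2])/d[2]
def proj(c,p):
    T=np.linalg.inv(np.array(c["extrinsics"]));q=np.array(c["K"])@(T[:3,:3]@np.array(p)+T[:3,3]);return q[:2]/q[2]
E
python3 - <<'E'
from h import *
print(r.get_state(), r.grasp_offset)
ims=[]
for c in ["scene","top"]:
    im=r.capture(c);cv2.imwrite(f"pics/{c}0.png",im)
    cal=r.get_calibration(c);print(c,np.array(cal["extrinsics"]).round(3).tolist(),np.array(cal["K"]).round(1).tolist())
    for n in ["stylus_grip","stand","controller","jar","slide_box","pot"]:
        print(n,[(round(d["p"],2),d["extent"]) for d in r.cut_out(n,c)])
E
```

```text
{'time_s': 0.0, 'joints': array([ 8.59492351e+01,  2.05905455e+01,  6.32194940e-01, -2.11199633e-02,
       -7.01358240e+01, -1.65074802e+01]), 'qd': array([-0.02478937,  0.06859018, -0.05786391,  0.00889224,  0.04692802,
        0.05880892]), 'joint_torque': array([-7.25881928e-04, -5.82723427e+01,  2.93059802e+01,  6.99738532e+00,
        6.89040593e-03, -1.66713940e-04]), 'tcp_pos': array([0.23685739, 0.63147925, 0.19351764]), 'eef_rot': array([ 1.79904065e+02, -7.72587836e-03, -2.05654314e+01]), 'contact_force': array([-0.14645836, -0.12139943, -0.60752795]), 'moment': array([0.02414272, 0.02273354, 0.0003796 ]), 'gripper_width': 0.08762887514559446} -0.0188
scene [[0.563, 0.637, -0.526, 1.133], [0.826, -0.445, 0.345, -0.429], [-0.014, -0.629, -0.777, 0.848], [0.0, 0.0, 0.0, 1.0]] [[570.6, 0.0, 320.3], [0.0, 570.6, 235.3], [0.0, 0.0, 1.0]]
stylus_grip [(0.77, [251.4, 191.1, 269.9, 223.7]), (0.62, [282.3, 227.2, 295.6, 272.7])]
stand [(0.88, [244.2, 204.7, 280.8, 256.8])]
controller [(0.6, [372.1, 124.4, 501.0, 237.1])]
jar [(0.81, [361.6, 283.1, 387.9, 328.3])]
slide_box [(0.58, [235.1, 322.5, 296.1, 379.5])]
pot [(0.88, [118.1, 269.2, 149.8, 299.0])]
top [[-0.022, -0.998, 0.058, 0.554], [-1.0, 0.022, 0.003, -0.074], [-0.004, -0.057, -0.998, 1.106], [0.0, 0.0, 0.0, 1.0]] [[504.9, 0.0, 304.1], [0.0, 504.9, 238.7], [0.0, 0.0, 1.0]]
stylus_grip [(0.64, [376.1, 175.8, 415.5, 204.9]), (0.51, [380.1, 289.8, 396.9, 301.2])]
stand [(0.74, [326.4, 267.0, 360.9, 308.6])]
controller [(0.71, [123.2, 210.1, 230.2, 291.9])]
jar [(0.9, [296.6, 158.5, 321.2, 186.7]), (0.57, [446.2, 296.2, 472.4, 308.5])]
slide_box [(0.58, [374.5, 175.2, 419.1, 206.5])]
pot [(0.87, [446.8, 291.8, 470.6, 310.1]), (0.62, [375.7, 177.4, 415.2, 204.9])]
```

View pics/scene0.png

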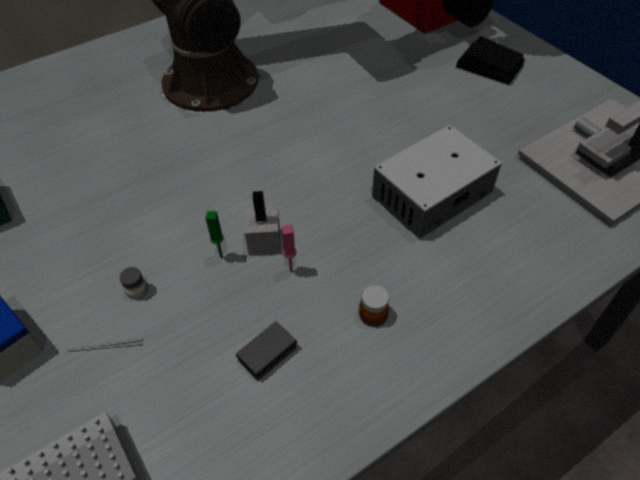

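View pics/top0.png

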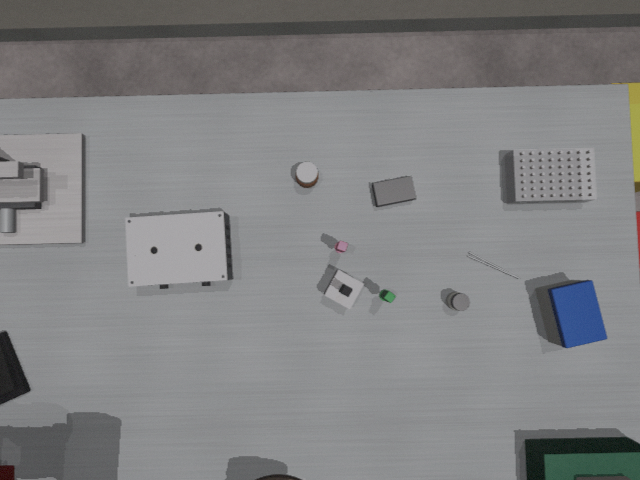

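Scene: the black handle is in the stand at scene (259,206) and top (345,289). The look-alikes are green (214,226)/(388,296) and pink (288,240)/(342,247). The controller's holes are at top (154,250) and (198,247). Next I'll measure these and confirm in an enlarged crop.

Run:
```python
from h import *
im=cv2.imread("pics/top0.png");c=r.get_calibration("top")
g=cv2.cvtColor(im,cv2.COLOR_BGR2GRAY)
def blob(cx,cy,w,thr,inv=True,k=8):
    s=cv2.resize(g[cy-w:cy+w,cx-w:cx+w],None,fx=k,fy=k,interpolation=cv2.INTER_CUBIC)
    m=((s<thr) if inv else (s>thr)).astype(np.uint8)
    n,l,st,ce=cv2.connectedComponentsWithStats(m)
    i=l[w*k,w*k] or 1+np.argmax(st[1:,4])
    cn=max(cv2.findContours((l==i).astype(np.uint8),0,1)[0],key=cv2.contourArea)
    f=lambda p:(np.array(p)+.5)/k-.5+[cx-w,cy-w]
    return f(ce[i]),f(cv2.boxPoints(cv2.minAreaRect(cn)))
for n,a,z in [("h1",(154,250,8,110),.085),("h2",(198,247,8,110),.085),("handle",(345,289,12,60),.131)]:
    ce,bx=blob(*a);print(n,ce.round(1),ray(c,*ce,z).round(4),[ray(c,*b,z)[:2].round(4).tolist() for b in bx])
ce,bx=blob(177,249,60,150,False,4);print("panel",ce.round(1),[ray(c,*b,.085)[:2].round(4).tolist() for b in bx])
for u,v,z in [(342,247,.12),(388,296,.12),(307,174,.06),(395,190,.03),(458,300,.05)]: print((u,v),ray(c,u,v,z).round(3))
s=cv2.imread("pics/scene0.png")[170:290,190:310]
cv2.imwrite("pics/crop1.png",np.hstack([cv2.resize(s,(400,400),interpolation=2),cv2.resize(im[235:320,320:405],(400,400),interpolation=2)]))
```

```text
h1 [153.6 249.9] [0.5972 0.2345 0.085 ] [[0.6046, 0.2411], [0.6043, 0.2279], [0.5898, 0.228], [0.5901, 0.2412]]
h2 [197.9 247. ] [0.601  0.1445 0.085 ] [[0.6044, 0.1539], [0.6103, 0.1413], [0.5975, 0.1351], [0.5916, 0.1477]]
handle [344.9 289.8] [ 0.5102 -0.1473  0.131 ] [[0.5086, -0.1344], [0.5222, -0.1429], [0.5114, -0.1602], [0.4978, -0.1517]]
panel [175.1 248.6] [[0.6657, 0.2964], [0.6732, 0.0933], [0.5307, 0.0867], [0.5232, 0.2882]]
(342, 247) [ 0.593 -0.145  0.12 ]
(388, 296) [ 0.496 -0.231  0.12 ]
(307, 174) [ 0.75 -0.08  0.06]
(395, 190) [ 0.716 -0.268  0.03 ]
(458, 300) [ 0.48  -0.388  0.05 ]
```

View pics/crop1.png

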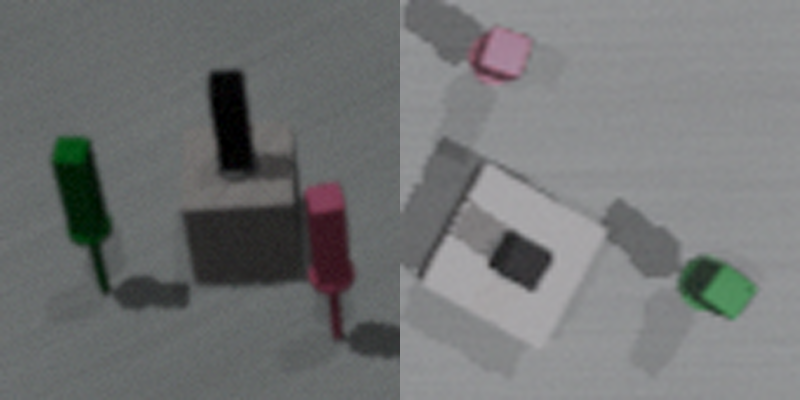

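The crop confirms it: the black handle in the aluminium stand is the stylus, and the green and pink ones stand loose about 85 mm away. I'll grip with the jaws along about 58° (yaw -32°), partly closed so the fingers clear the green one.

>>> servo_tool([
  {"dx":2,"dy":-2.8,"dz":1.5,"spin":0,"grip":100},
  {"dx":4,"dy":-5.6,"dz":3,"spin":0,"grip":90},
  {"dx":6,"dy":-8.4,"dz":4.5,"spin":-0.05,"grip":80},
  {"dx":8,"dy":-11.2,"dz":6,"spin":-0.1,"grip":70},
  {"dx":10,"dy":-14,"dz":7,"spin":-0.15,"grip":60},
  {"dx":12,"dy":-17,"dz":7,"spin":-0.2,"grip":50},
  {"dx":14,"dy":-20,"dz":7,"spin":-0.2,"grip":50},
  {"dx":16,"dy":-23,"dz":7,"spin":-0.2,"grip":50},
  {"dx":17,"dy":-26,"dz":7,"spin":-0.2,"grip":50},
  {"dx":18.3,"dy":-29.5,"dz":7,"spin":-0.2,"grip":50},
], squeeze=30)

```text
time_s: 1.53
tcp_pos: [0.4205, 0.3358, 0.2645]
eef_rot: [-180.0, 0.0, -32.0]
contact_force: [0.1, -0.3, 0.2]
gripper_width: 0.0439
```

>>> servo_tool([
  {"dx":0.8,"dy":-3.8,"dz":0,"spin":0,"grip":50},
  {"dx":1.6,"dy":-7.6,"dz":0,"spin":0,"grip":50},
  {"dx":2.4,"dy":-11.4,"dz":0,"spin":0,"grip":50},
  {"dx":3.2,"dy":-15.2,"dz":0,"spin":0,"grip":50},
  {"dx":4,"dy":-19,"dz":0,"spin":0,"grip":50},
  {"dx":4.8,"dy":-22.8,"dz":0,"spin":0,"grip":50},
  {"dx":5.6,"dy":-26.6,"dz":0,"spin":0,"grip":50},
  {"dx":6.4,"dy":-30.4,"dz":0,"spin":0,"grip":50},
  {"dx":7.2,"dy":-34.2,"dz":0,"spin":0,"grip":50},
  {"dx":8,"dy":-38,"dz":0,"spin":0,"grip":50},
])

```text
time_s: 2.37
tcp_pos: [0.5, -0.0449, 0.265]
eef_rot: [-179.9, -0.0, -32.0]
contact_force: [0.9, 0.5, -0.7]
gripper_width: 0.0434
```

Now look with the wrist camera from here.

Run:
```python
from h import *
c=r.get_calibration("wrist");im=r.capture("wrist");cv2.imwrite("pics/w1.png",im)
np.savez("w1.npz",K=c["K"],extrinsics=c["extrinsics"])
print(np.array(c["extrinsics"]).round(3).tolist(),np.array(c["K"])[0].round(1), proj(c,[.508,-.149,.131]))
for d in r.cut_out("stylus_grip","wrist"): print(d["p"],d["extent"])
s=r.get_calibration("scene"); t=r.get_calibration("top")
# decoy height
from scipy.optimize import least_squares
for a,b in [((212,213.5),(388.4,296.6)),((287,227.5),(342.5,246))]:
    print(least_squares(lambda p:np.r_[proj(s,p)-a,proj(t,p)-b],[.5,-.2,.1]).x.round(3))
```

```text
[[-0.529, -0.817, -0.23, 0.561], [-0.849, 0.509, 0.144, -0.082], [-0.001, 0.271, -0.962, 0.456], [0.0, 0.0, 0.0, 1.0]] [422.    0.  320.3] [434.2661779  128.32175604]
0.98 [478.6, 68.5, 548.7, 104.1]
0.89 [400.7, 114.9, 443.3, 140.3]
0.81 [341.8, 15.2, 380.9, 57.9]
[ 0.495 -0.231  0.122]
[ 0.596 -0.144  0.124]
```

View pics/w1.png

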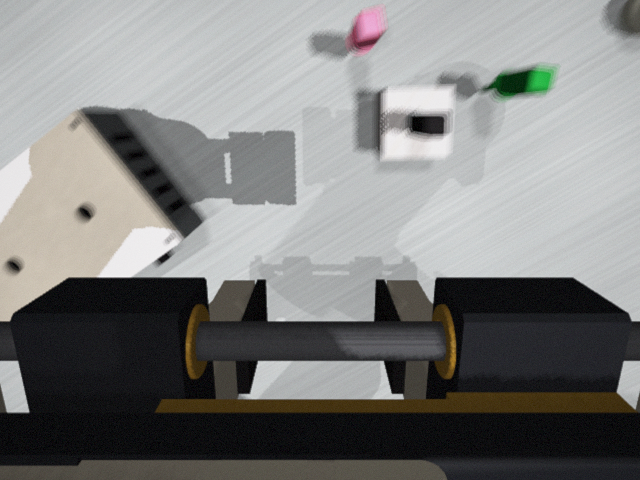

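The picture is blurred by motion. It shows the handle in the stand at about (434,124), close to my projected (434,128). I'll move nearer, let the arm settle and measure again.

>>> servo_tool([
  {"dx":-0.8,"dy":-2,"dz":0},
  {"dx":-1.6,"dy":-4,"dz":0},
  {"dx":-2.5,"dy":-6,"dz":0},
  {"dx":-3.4,"dy":-7.7,"dz":0},
  {"dx":-3.4,"dy":-7.7,"dz":0},
  {"dx":-3.4,"dy":-7.7,"dz":0},
  {"dx":-3.4,"dy":-7.7,"dz":0},
  {"dx":-3.4,"dy":-7.7,"dz":0},
  {"dx":-3.4,"dy":-7.7,"dz":0},
  {"dx":-3.4,"dy":-7.7,"dz":0},
])

```text
validation failed for argument at $.ta...
```

Run:
```python
from h import *
c=r.get_calibration("wrist");im=r.capture("wrist")
np.savez("w2.npz",K=c["K"],extrinsics=c["extrinsics"])
s=r.get_state();print(s["tcp_pos"],s["eef_rot"],s["gripper_width"],np.linalg.norm(s["qd"]))
for d in r.cut_out("stand","wrist")[:1]+r.cut_out("stylus_grip","wrist"):
    cn=max(cv2.findContours(d["mask"].astype(np.uint8),0,1)[0],key=cv2.contourArea)
    print(round(d["p"],2),np.round(d["extent"]),[ray(c,*b,.065)[:2].round(4).tolist() for b in cv2.boxPoints(cv2.minAreaRect(cn))])
p=proj(c,[.508,-.149,.131]);print(p)
x,y=np.clip(p.astype(int)-80,0,[480,320])
cr=im[y:y+160,x:x+160];print(x,y)
cv2.imwrite("pics/w2.png",im);cv2.imwrite("pics/w2c.png",cv2.resize(cr,(640,560)[::1],interpolation=2) if 0 else cv2.resize(cr,(600,600),interpolation=2))
```

```text
[ 0.50004177 -0.04564084  0.26437116] [ 1.79982512e+02  3.65788267e-03 -3.22929390e+01] 0.04361878534188825 3.9463771640375933
0.94 [369.  91. 444. 163.] [[0.555, -0.1307], [0.5189, -0.1879], [0.4647, -0.1595], [0.5025, -0.0997]]
0.8 [337.  14. 380.  61.] [[0.5962, -0.125], [0.6193, -0.1528], [0.6004, -0.1698], [0.5768, -0.1423]]
0.68 [475.  68. 544. 104.] [[0.5167, -0.2144], [0.4895, -0.2695], [0.467, -0.2624], [0.4945, -0.2063]]
0.6 [398. 115. 438. 144.] [[0.5247, -0.1438], [0.5053, -0.1747], [0.4836, -0.1632], [0.5035, -0.1318]]
[430.7748274  129.73817283]
350 49
```

View pics/w2c.png

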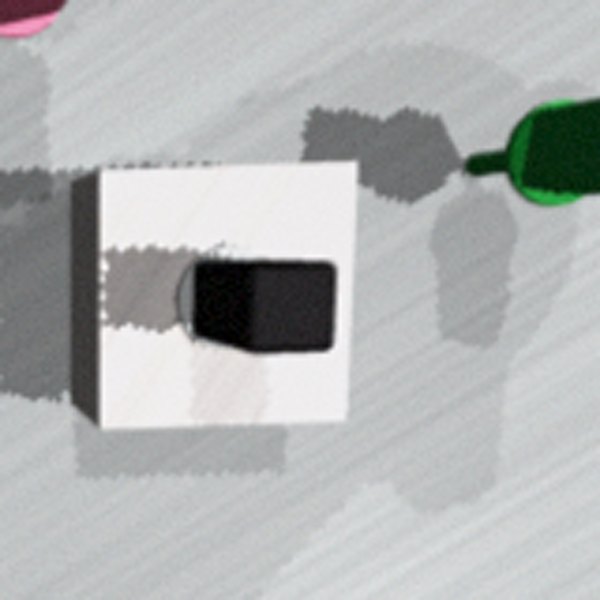

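The move was refused, apparently because every field is needed. The picture is sharp, though. The handle's top face is centred at about crop (294,307), which is pixel (428.4,130.9), and it is square to the jaws.

Run:
```python
from h import *
c=dict(np.load("w2.npz"))
f=lambda p:(np.array(p)+.5)/3.75-.5+[350,49]
h=[ray(c,*f(p),.131) for p in [(252,263),(335,262),(334,351),(252,353)]]
s=[ray(c,*f(p),.065) for p in [(100,168),(357,161),(349,418),(101,428)]]
for q in(h,s):
    q=np.array(q)[:,:2];e=np.roll(q,-1,0)-q
    print(q.mean(0).round(4),np.linalg.norm(e,axis=1).round(4),np.degrees(np.arctan2(e[:,1],e[:,0])).round(1))
```

```text
[ 0.5086 -0.1468] [0.0164 0.0173 0.0165 0.0175] [-121.6  151.4   59.1  -28.7]
[ 0.5086 -0.1472] [0.0602 0.0597 0.0606 0.0605] [-120.8  150.5   60.   -30. ]
```

The handle and the stand centre agree at (0.5086, -0.147), and the sizes are right (60 mm and 17 mm). Going above it, then down.

>>> servo_tool([
  {"dx":0.2,"dy":-2.5,"dz":0,"spin":0.01,"grip":50},
  {"dx":0.4,"dy":-5,"dz":0,"spin":0.02,"grip":50},
  {"dx":0.6,"dy":-7.5,"dz":0,"spin":0.03,"grip":50},
  {"dx":0.86,"dy":-10.15,"dz":0,"spin":0.035,"grip":50},
  {"dx":0.86,"dy":-10.15,"dz":-2,"spin":0.035,"grip":50},
  {"dx":0.86,"dy":-10.15,"dz":-4,"spin":0.035,"grip":50},
  {"dx":0.86,"dy":-10.15,"dz":-6,"spin":0.035,"grip":50},
  {"dx":0.86,"dy":-10.15,"dz":-8,"spin":0.035,"grip":50},
  {"dx":0.86,"dy":-10.15,"dz":-10,"spin":0.035,"grip":50},
  {"dx":0.86,"dy":-10.15,"dz":-11,"spin":0.035,"grip":50},
])

```text
time_s: 3.45
tcp_pos: [0.5077, -0.1428, 0.1523]
eef_rot: [180.0, 0.1, -29.9]
contact_force: [-0.1, 1.0, 0.1]
gripper_width: 0.0443
```

Run:
```python
from h import *
s=r.get_state();print(s["tcp_pos"],s["eef_rot"],s["contact_force"])
im=r.capture("wrist");cv2.imwrite("pics/w3.png",im)
```

```text
[ 0.50767529 -0.14282435  0.15231557] [ 1.79955227e+02  1.36611654e-01 -2.98977142e+01] [-0.05282605  1.00164725  0.14556344]
```

View pics/w3.png

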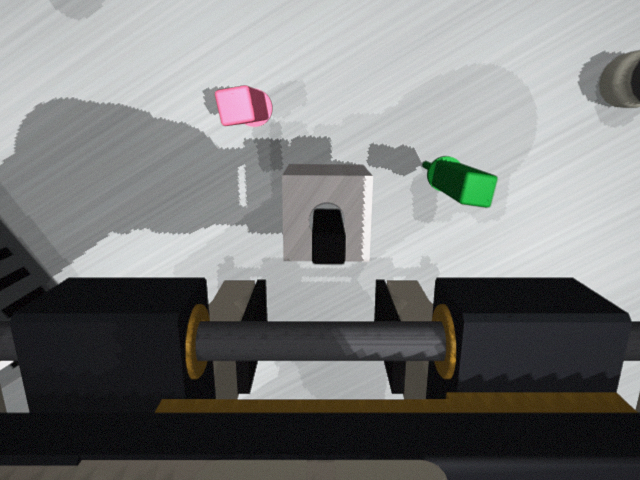

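The handle at (329,235) sits between the pads, about 2 mm to the right of centre. I'll correct that, descend and close.

>>> servo_tool([
  {"dx":0,"dy":-0.25,"dz":-1,"spin":0,"grip":50},
  {"dx":0,"dy":-0.25,"dz":-2.5,"spin":0,"grip":50},
  {"dx":0,"dy":-0.25,"dz":-4,"spin":0,"grip":50},
  {"dx":0,"dy":-0.25,"dz":-5.5,"spin":0,"grip":50},
  {"dx":0,"dy":-0.25,"dz":-6.5,"spin":0,"grip":50},
  {"dx":0,"dy":-0.25,"dz":-7.2,"spin":0,"grip":50},
  {"dx":0,"dy":-0.25,"dz":-7.2,"spin":0,"grip":50},
  {"dx":0,"dy":-0.25,"dz":-7.2,"spin":0,"grip":30},
  {"dx":0,"dy":-0.25,"dz":-7.2,"spin":0,"grip":15},
  {"dx":0,"dy":-0.25,"dz":-7.2,"spin":0,"grip":5},
], squeeze=40)

```text
time_s: 4.33
tcp_pos: [0.5093, -0.147, 0.0834]
eef_rot: [-180.0, -0.1, -30.0]
contact_force: [-0.1, 1.3, -0.1]
gripper_width: 0.0295
```

>>> servo_tool([
  {"dx":0,"dy":0,"dz":0,"spin":0,"grip":0},
  {"dx":0,"dy":0,"dz":0,"spin":0,"grip":0},
  {"dx":0,"dy":0,"dz":0,"spin":0,"grip":0},
  {"dx":0,"dy":0,"dz":0,"spin":0,"grip":0},
  {"dx":0,"dy":0,"dz":0,"spin":0,"grip":0},
  {"dx":0,"dy":0,"dz":0,"spin":0,"grip":0},
  {"dx":0,"dy":0,"dz":0.5,"spin":0,"grip":0},
  {"dx":0,"dy":0,"dz":1,"spin":0,"grip":0},
  {"dx":0,"dy":0,"dz":1.5,"spin":0,"grip":0},
  {"dx":0,"dy":0,"dz":2,"spin":0,"grip":0},
])

```text
time_s: 5.17
tcp_pos: [0.5086, -0.147, 0.1029]
eef_rot: [180.0, 0.0, -30.0]
contact_force: [0.8, -0.4, -0.1]
gripper_width: 0.0179
```

Gripped at 17.9 mm. Drawing it straight up.

>>> servo_tool([
  {"dx":0,"dy":0,"dz":1,"spin":0,"grip":0},
  {"dx":0,"dy":0,"dz":2,"spin":0,"grip":0},
  {"dx":0,"dy":0,"dz":3,"spin":0,"grip":0},
  {"dx":0,"dy":0,"dz":4,"spin":0,"grip":0},
  {"dx":0,"dy":0,"dz":5,"spin":0,"grip":0},
  {"dx":0,"dy":0,"dz":6,"spin":0,"grip":0},
  {"dx":0,"dy":0,"dz":7.5,"spin":0,"grip":0},
  {"dx":0,"dy":0,"dz":9,"spin":0,"grip":0},
  {"dx":0,"dy":0,"dz":10,"spin":0,"grip":0},
  {"dx":0,"dy":0,"dz":10,"spin":0,"grip":0},
])

```text
time_s: 6.0
tcp_pos: [0.51, -0.1471, 0.2052]
eef_rot: [-179.9, -0.2, -30.0]
contact_force: [0.3, -0.5, -0.2]
gripper_width: 0.0177
```

Run:
```python
from h import *
s=r.get_state();print(s["tcp_pos"],s["gripper_width"])
sc=r.capture("scene");tp=r.capture("top")
g=np.hstack([cv2.resize(sc[110:260,200:320],(400,500),interpolation=2),cv2.resize(tp[200:325,310:410],(400,500),interpolation=2)])
cv2.imwrite("pics/l1.png",g);cv2.imwrite("pics/scene_l.png",sc);cv2.imwrite("pics/top_l.png",tp)
# hole positions refined in several views: top again + scene
c=r.get_calibration("scene")
for p in [(.5972,.2345,.085),(.601,.1445,.085)]: print(proj(c,p))
```

```text
[ 0.51002597 -0.14714592  0.20519548] 0.01771147151110753
[453.35324827 154.68500929]
[418.95737882 174.81749929]
```

View pics/l1.png

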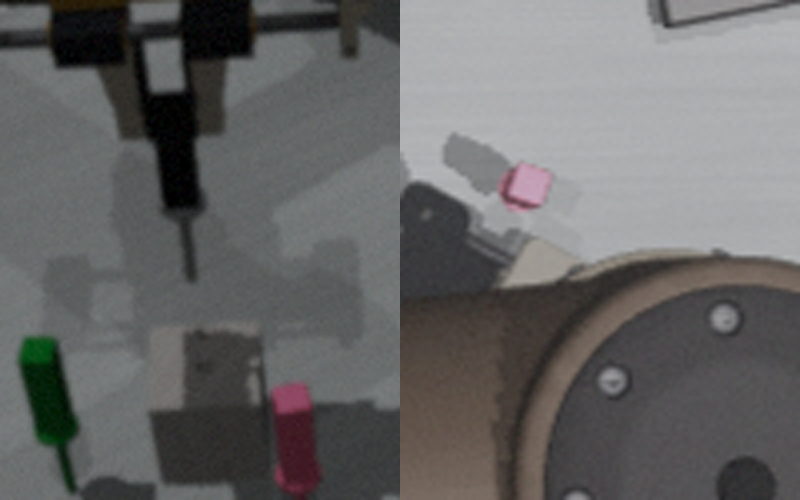

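The stylus is out of the stand, upright in the gripper, with its tip at crop (190,280). Checking the tip and holes numerically.

Run:
```python
from h import *
from scipy.optimize import least_squares
s=r.get_calibration("scene");t=r.get_calibration("top")
print("tip exp",proj(s,[.5086,-.147,.130]),"handle bottom",proj(s,[.5086,-.147,.189]),"pix",(190/3.333+200,280/3.333+110),(180/3.333+200,205/3.333+110))
g=cv2.cvtColor(cv2.imread("pics/scene0.png"),6);tg=cv2.cvtColor(cv2.imread("pics/top0.png"),6)
def dark(g,u,v,w=8):
    p=g[v-w:v+w+1,u-w:u+w+1].astype(float);wt=np.clip(np.median(p)*.8-p,0,None)
    Y,X=np.mgrid[v-w:v+w+1,u-w:u+w+1];return np.array([(wt*X).sum(),(wt*Y).sum()])/wt.sum()
for n,a,b in [("left",(455,155),(154,250)),("right",(421,175),(198,247))]:
    A=dark(g,*a);B=dark(tg,*b)
    x=least_squares(lambda p:np.r_[proj(s,p)-A,proj(t,p)-B],[.6,.2,.085])
    print(n,A.round(1),B.round(1),"scene@.085",ray(s,*A,.085).round(4),"top@.085",ray(t,*B,.085).round(4),"tri",x.x.round(4),x.fun.round(1))
```

```text
tip exp [257.37875679 194.08041542] handle bottom [253.7970419  169.47001482] pix (257.005700570057, 194.008400840084) (254.005400540054, 171.5061506150615)
left [454.3 155. ] [153.6 249.9] scene@.085 [0.5989 0.2354 0.085 ] top@.085 [0.5971 0.2345 0.085 ] tri [0.5977 0.2356 0.0838] [-0.4  0.1 -0.4 -0.3]
right [420.1 175. ] [197.9 247. ] scene@.085 [0.6027 0.1458 0.085 ] top@.085 [0.6009 0.1446 0.085 ] tri [0.6016 0.1457 0.0841] [-0.5  0.1 -0.4 -0.3]
```

The tip is where expected (within 0.4 px), and both views agree on the holes: left (0.598, 0.235), right (0.602, 0.145). The right hole is nearer, so I'll feel there first.

>>> servo_tool([
  {"dx":0.8,"dy":2.5,"dz":0,"spin":0,"grip":0},
  {"dx":2,"dy":6,"dz":0,"spin":0,"grip":0},
  {"dx":3,"dy":9.5,"dz":0,"spin":0,"grip":0},
  {"dx":4,"dy":13,"dz":0,"spin":0,"grip":0},
  {"dx":5.2,"dy":16.5,"dz":0,"spin":0,"grip":0},
  {"dx":6.4,"dy":20,"dz":0,"spin":0,"grip":0},
  {"dx":7.5,"dy":23.5,"dz":0,"spin":0,"grip":0},
  {"dx":8.5,"dy":26.5,"dz":0,"spin":0,"grip":0},
  {"dx":9.3,"dy":29.2,"dz":0,"spin":0,"grip":0},
  {"dx":9.3,"dy":29.2,"dz":0,"spin":0,"grip":0},
])

```text
time_s: 6.93
tcp_pos: [0.6022, 0.1492, 0.2001]
eef_rot: [179.9, 0.1, -29.8]
contact_force: [-0.3, 0.3, 0.5]
gripper_width: 0.0177
```

>>> servo_tool([
  {"dx":0,"dy":0,"dz":0,"spin":0,"grip":0},
  {"dx":0,"dy":0,"dz":0,"spin":0,"grip":0},
  {"dx":0,"dy":0,"dz":-0.5,"spin":0,"grip":0},
  {"dx":0,"dy":0,"dz":-1,"spin":0,"grip":0},
  {"dx":0,"dy":0,"dz":-1.5,"spin":0,"grip":0},
  {"dx":0,"dy":0,"dz":-2,"spin":0,"grip":0},
  {"dx":0,"dy":0,"dz":-2.5,"spin":0,"grip":0},
  {"dx":0,"dy":0,"dz":-3,"spin":0,"grip":0},
  {"dx":0,"dy":0,"dz":-3.3,"spin":0,"grip":0},
  {"dx":0,"dy":0,"dz":-3.3,"spin":0,"grip":0},
])

```text
time_s: 7.77
tcp_pos: [0.6012, 0.1447, 0.1685]
eef_rot: [179.9, 0.0, -30.0]
contact_force: [0.4, 0.6, -0.0]
gripper_width: 0.0181
```

Run:
```python
from h import *
s=r.get_state();print(s["tcp_pos"],s["eef_rot"],s["contact_force"])
sc=r.capture("scene");w=r.capture("wrist")
c=r.get_calibration("scene");print("tip exp",proj(c,[.602,.145,.097]),"hole",proj(c,[.602,.145,.085]))
cv2.imwrite("pics/s4.png",sc)
cv2.imwrite("pics/c4.png",np.hstack([cv2.resize(sc[110:235,360:485],(500,500),interpolation=2),cv2.resize(w[140:300,270:366],(300,500),interpolation=2)]))
```

```text
[0.60119015 0.14474818 0.16847042] [ 1.79938229e+02  4.81328301e-02 -3.00236597e+01] [ 0.44846953  0.62122668 -0.03040671]
tip exp [420.29130775 170.42667574] hole [419.51040442 175.01873866]
```

View pics/c4.png

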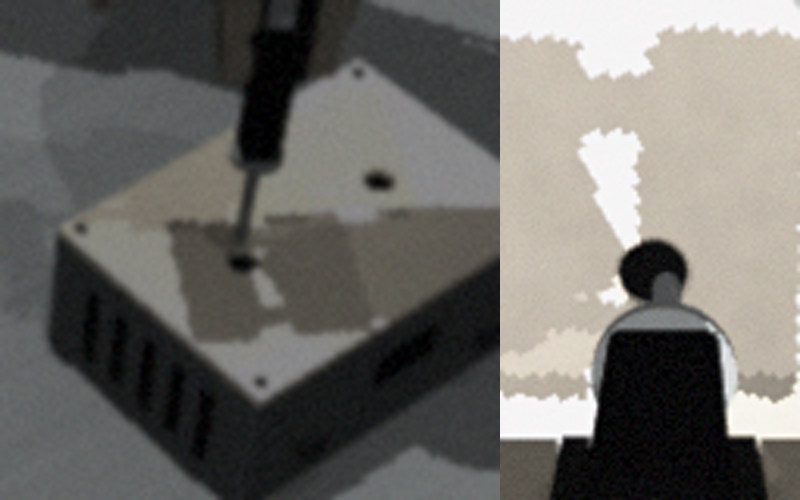

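Both views put the tip just over the right hole, but about 2.5 mm to its -y side. I'll shift +y by 2.5 mm, enter and stop just above the cap.

>>> servo_tool([
  {"dx":0,"dy":0.25,"dz":0,"spin":0,"grip":0},
  {"dx":0,"dy":0.25,"dz":0,"spin":0,"grip":0},
  {"dx":0,"dy":0.25,"dz":-0.5,"spin":0,"grip":0},
  {"dx":0,"dy":0.25,"dz":-1,"spin":0,"grip":0},
  {"dx":0,"dy":0.25,"dz":-1.5,"spin":0,"grip":0},
  {"dx":0,"dy":0.25,"dz":-2,"spin":0,"grip":0},
  {"dx":0,"dy":0.25,"dz":-2.5,"spin":0,"grip":0},
  {"dx":0,"dy":0.25,"dz":-2.8,"spin":0,"grip":0},
  {"dx":0,"dy":0.25,"dz":-3.1,"spin":0,"grip":0},
  {"dx":0,"dy":0.25,"dz":-3.1,"spin":0,"grip":0},
])

```text
time_s: 8.7
tcp_pos: [0.6013, 0.1473, 0.1376]
eef_rot: [179.9, 0.0, -30.0]
contact_force: [-0.4, -0.7, 0.1]
gripper_width: 0.0175
```

>>> servo_tool([
  {"dx":0,"dy":0,"dz":0,"spin":0,"grip":0},
  {"dx":0,"dy":0,"dz":-0.05,"spin":0,"grip":0},
  {"dx":0,"dy":0,"dz":-0.1,"spin":0,"grip":0},
  {"dx":0,"dy":0,"dz":-0.15,"spin":0,"grip":0},
  {"dx":0,"dy":0,"dz":-0.2,"spin":0,"grip":0},
  {"dx":0,"dy":0,"dz":-0.25,"spin":0,"grip":0},
  {"dx":0,"dy":0,"dz":-0.3,"spin":0,"grip":0},
  {"dx":0,"dy":0,"dz":-0.3,"spin":0,"grip":0},
  {"dx":0,"dy":0,"dz":-0.3,"spin":0,"grip":0},
  {"dx":0,"dy":0,"dz":-0.3,"spin":0,"grip":0},
])

```text
time_s: 9.53
tcp_pos: [0.6017, 0.1475, 0.1356]
eef_rot: [-180.0, -0.0, -30.0]
contact_force: [-0.2, -0.7, 1.3]
gripper_width: 0.0178
```

>>> servo_tool([
  {"dx":0,"dy":0,"dz":-0.05,"spin":0,"grip":0},
  {"dx":0,"dy":0,"dz":-0.1,"spin":0,"grip":0},
  {"dx":0,"dy":0,"dz":-0.15,"spin":0,"grip":0},
  {"dx":0,"dy":0,"dz":-0.2,"spin":0,"grip":0},
  {"dx":0,"dy":0,"dz":-0.2,"spin":0,"grip":0},
  {"dx":0,"dy":0,"dz":-0.2,"spin":0,"grip":0},
  {"dx":0,"dy":0,"dz":-0.2,"spin":0,"grip":0},
  {"dx":0,"dy":0,"dz":-0.2,"spin":0,"grip":0},
  {"dx":0,"dy":0,"dz":-0.2,"spin":0,"grip":0},
  {"dx":0,"dy":0,"dz":-0.2,"spin":0,"grip":0},
])

```text
time_s: 10.37
tcp_pos: [0.6017, 0.1475, 0.1335]
eef_rot: [-180.0, -0.0, -30.0]
contact_force: [-0.3, 0.1, 2.3]
gripper_width: 0.0179
```

The force is 2.3 N at 2 mm, as the spring would give. Pressing on in steps.

>>> servo_tool([
  {"dx":0,"dy":0,"dz":-0.05,"spin":0,"grip":0},
  {"dx":0,"dy":0,"dz":-0.1,"spin":0,"grip":0},
  {"dx":0,"dy":0,"dz":-0.15,"spin":0,"grip":0},
  {"dx":0,"dy":0,"dz":-0.2,"spin":0,"grip":0},
  {"dx":0,"dy":0,"dz":-0.25,"spin":0,"grip":0},
  {"dx":0,"dy":0,"dz":-0.3,"spin":0,"grip":0},
  {"dx":0,"dy":0,"dz":-0.3,"spin":0,"grip":0},
  {"dx":0,"dy":0,"dz":-0.3,"spin":0,"grip":0},
  {"dx":0,"dy":0,"dz":-0.3,"spin":0,"grip":0},
  {"dx":0,"dy":0,"dz":-0.3,"spin":0,"grip":0},
])

```text
time_s: 11.2
tcp_pos: [0.6017, 0.1475, 0.1305]
eef_rot: [-180.0, -0.0, -30.0]
contact_force: [0.0, 0.0, 3.3]
gripper_width: 0.0176
```

>>> servo_tool([
  {"dx":0,"dy":0,"dz":-0.05,"spin":0,"grip":0},
  {"dx":0,"dy":0,"dz":-0.1,"spin":0,"grip":0},
  {"dx":0,"dy":0,"dz":-0.15,"spin":0,"grip":0},
  {"dx":0,"dy":0,"dz":-0.2,"spin":0,"grip":0},
  {"dx":0,"dy":0,"dz":-0.25,"spin":0,"grip":0},
  {"dx":0,"dy":0,"dz":-0.25,"spin":0,"grip":0},
  {"dx":0,"dy":0,"dz":-0.25,"spin":0,"grip":0},
  {"dx":0,"dy":0,"dz":-0.25,"spin":0,"grip":0},
  {"dx":0,"dy":0,"dz":-0.25,"spin":0,"grip":0},
  {"dx":0,"dy":0,"dz":-0.25,"spin":0,"grip":0},
])

```text
time_s: 12.03
tcp_pos: [0.6017, 0.1475, 0.128]
eef_rot: [-180.0, -0.0, -30.0]
contact_force: [0.2, -0.4, 3.9]
gripper_width: 0.0176
```

>>> servo_tool([
  {"dx":0,"dy":0,"dz":-0.05,"spin":0,"grip":0},
  {"dx":0,"dy":0,"dz":-0.1,"spin":0,"grip":0},
  {"dx":0,"dy":0,"dz":-0.15,"spin":0,"grip":0},
  {"dx":0,"dy":0,"dz":-0.15,"spin":0,"grip":0},
  {"dx":0,"dy":0,"dz":-0.15,"spin":0,"grip":0},
  {"dx":0,"dy":0,"dz":-0.15,"spin":0,"grip":0},
  {"dx":0,"dy":0,"dz":-0.15,"spin":0,"grip":0},
  {"dx":0,"dy":0,"dz":-0.15,"spin":0,"grip":0},
  {"dx":0,"dy":0,"dz":-0.15,"spin":0,"grip":0},
  {"dx":0,"dy":0,"dz":-0.15,"spin":0,"grip":0},
])

```text
time_s: 12.87
tcp_pos: [0.602, 0.1475, 0.1271]
eef_rot: [-180.0, -0.0, -30.0]
contact_force: [-0.8, 0.5, 7.8]
gripper_width: 0.0175
```

The force has jumped to 7.8 N, with the measured z (0.1271) staying above the command (0.126), so the button is on its hard stop. A last look before handing in.

Run:
```python
from h import *
sc=r.capture("scene");w=r.capture("wrist")
for _ in range(3):
    r.capture("scene");s=r.get_state();print(s["time_s"],s["tcp_pos"].round(4),s["contact_force"].round(1),s["gripper_width"])
c=r.get_calibration("scene");print("collar underside exp",proj(c,[.602,.147,.110]))
for n in["jar","slide_box","pot"]: print(n,[(round(d["p"],2),np.round(d["extent"],1)) for d in r.cut_out(n,"scene")[:1]])
cv2.imwrite("pics/c5.png",np.hstack([cv2.resize(sc[110:235,360:485],(500,500),interpolation=2),cv2.resize(w[140:300,270:366],(300,500),interpolation=2)]))
```

```text
13.0167 [0.6019 0.1475 0.127 ] [-0.4  0.3  7.6] 0.01768414039606585
13.0667 [0.6019 0.1475 0.1271] [-1.4  0.   7.4] 0.017547713454545304
13.1167 [0.602  0.1475 0.1271] [-0.8 -0.2  7.2] 0.017606621110131813
collar underside exp [421.98371661 164.92325989]
jar [(0.95, array([360.1, 286.3, 390.7, 326.6]))]
slide_box [(0.66, array([235.9, 321.3, 299.4, 379.2]))]
pot [(0.97, array([118.6, 270. , 149.7, 297.7]))]
```

View pics/c5.png

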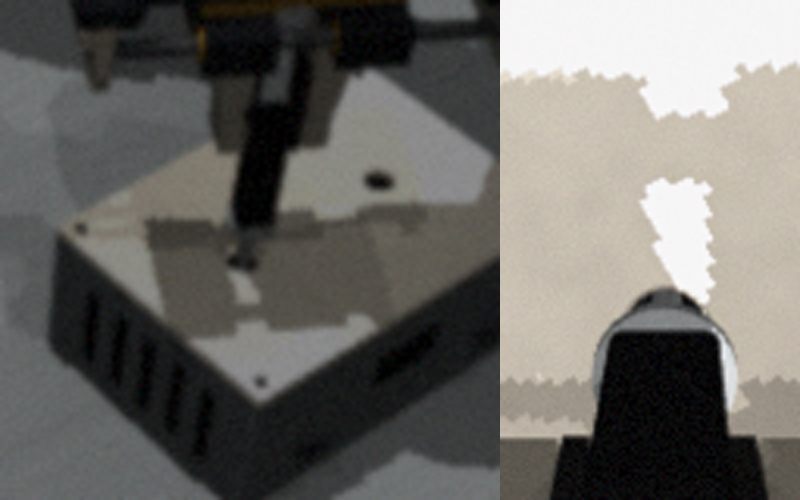

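The shank is in the right hole, the stylus is upright and the bystanders haven't moved. The force seems to be creeping down slightly, so I'll squeeze harder and press 0.6 mm more for margin.

>>> servo_tool([
  {"dx":0,"dy":0,"dz":0,"spin":0,"grip":0},
  {"dx":0,"dy":0,"dz":-0.02,"spin":0,"grip":0},
  {"dx":0,"dy":0,"dz":-0.04,"spin":0,"grip":0},
  {"dx":0,"dy":0,"dz":-0.06,"spin":0,"grip":0},
  {"dx":0,"dy":0,"dz":-0.06,"spin":0,"grip":0},
  {"dx":0,"dy":0,"dz":-0.06,"spin":0,"grip":0},
  {"dx":0,"dy":0,"dz":-0.06,"spin":0,"grip":0},
  {"dx":0,"dy":0,"dz":-0.06,"spin":0,"grip":0},
  {"dx":0,"dy":0,"dz":-0.06,"spin":0,"grip":0},
  {"dx":0,"dy":0,"dz":-0.06,"spin":0,"grip":0},
], squeeze=55)

```text
time_s: 14.1
tcp_pos: [0.6022, 0.1475, 0.1269]
eef_rot: [-180.0, -0.1, -30.0]
contact_force: [-1.1, -0.5, 9.9]
gripper_width: 0.0176
```

>>> servo_tool([
  {"dx":0,"dy":0,"dz":0,"spin":0,"grip":0},
  {"dx":0,"dy":0,"dz":0,"spin":0,"grip":0},
  {"dx":0,"dy":0,"dz":0,"spin":0,"grip":0},
  {"dx":0,"dy":0,"dz":0,"spin":0,"grip":0},
  {"dx":0,"dy":0,"dz":0,"spin":0,"grip":0},
  {"dx":0,"dy":0,"dz":0,"spin":0,"grip":0},
  {"dx":0,"dy":0,"dz":0,"spin":0,"grip":0},
  {"dx":0,"dy":0,"dz":0,"spin":0,"grip":0},
  {"dx":0,"dy":0,"dz":0,"spin":0,"grip":0},
  {"dx":0,"dy":0,"dz":0,"spin":0,"grip":0},
])

```text
time_s: 14.93
tcp_pos: [0.6022, 0.1475, 0.127]
eef_rot: [-179.9, -0.1, -30.0]
contact_force: [-0.6, -0.5, 8.7]
gripper_width: 0.0176
```

```bash
python3 -c "
from plant import r
print(r.get_state()['contact_force']);print(r.close_job())"
```

```text
[-0.60292791 -0.52454855  8.74498497]
the job is handed in; nothing more can be done
None
```

I took the black stylus out of its stand, found the spring button under hole_right on the first try, and handed the job in while holding it fully down. The job took about 15 s of the 42 s; no verdict is reported.

**Button:** the force rose gently over the press (1.3, 2.3, 3.3, then 3.9 N), as a spring would give, then jumped to 7.8 N. A further 0.6 mm of commanded travel moved the tool no more than 0.2 mm, so the button is on its hard stop. I did not probe hole_left.

**Last checks:**
- **Push:** the final force was 8.7 N. It had drifted down a little, from 7.8 to 7.2 N and, after the extra press, from 9.9 to 8.7 N. That may be slight relaxation or sensor noise, but it is still well above the 5 N that bottoms the button.
- **Grip:** the fingers read 17.6 mm on the 18 mm handle, with a 55 N squeeze set.
- **Upright:** the tool is within about 0.1° of vertical, and the last picture shows the stylus upright in the hole.
- **Bystanders:** the jar, slide box and pot are within about 4 pixels of where they were at the start, within the networks' scatter.

**Disagreement:** before entering the hole, the wrist and scene pictures showed the tip about 2.5 mm off the calibrated position. I corrected that before going down.

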